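Put the battery pack away in the latched battery case

TASK

Put the loose battery pack away in the grey case: stand the jar from its lid upright on the bench beside the case, push the release button so that the T-handle pops out, turn the handle a quarter turn clockwise and swing the lid up until it stands about upright. Then lay the pack flat on the case floor beside the pack already there, same way up as now, and leave the lid open. Tip over neither jar nor pack, and leave the pack in the case, the charger, the tin and the motor where they are.

Things in the scene. Friction and masses are not known exactly. Their poses are not given: they have to be found in the camera images.
- case: Grey steel case, fixed in the left or right half of the bench. 185 (x) x 230 (y) x 56 mm high without lid; walls and floor 4 mm, inner floor 4 mm above the bench. Origin: centre of the underside. x points from the latch side (front, toward the robot) to the hinge side, z up. The shut lid's flat top is at z = 64 mm. A strike lip inside the front wall juts 10 mm inward at the rim, y -60 to +30 mm.
- lid_hinge (a point): Middle of the lid's hinge line, at x = +92.5, y = 0, z = 58 mm in the case frame; the line runs along the case's y. Site axes move with the lid: shut, they match the case's.
- lid (a joint): Opening angle of the lid in rad: 0 shut, 1.57 upright, stop at 1.8. The lid (185 x 236 mm, 12 mm skirt outside the rim) rises at its front edge and swings back. A stiff hinge holds it wherever it is left; it takes about 7 N upward at the handle. Upright, its handle faces away from the robot.
- button_top (a point): Centre of the top of the round steel release button, 18 mm across. It stands 7 mm above the aluminium bezel, whose top is 14 mm above the lid. In the case frame, lid shut: x = -47.5, y = +53, z = 85 mm. Pressed straight down; 25 mm of clear bezel lie between its centre and the handle's slot.
- release_button (a joint): How far the button is pressed, in m: 0 to 0.006. It needs about 5 N; the handle is let go at about 4 mm. It springs back.
- handle_grip (a point): Centre of the black T-handle bar, 76 x 14 x 10 mm high. Latched, it lies along the case's y, flush in its bezel's slot (3.5 mm side gaps), at x = -47.5, y = -15, z = 73 mm in the case frame. Popped out it is 18 mm higher, 8 mm of air under it: pinch the 14 mm width from above. Axes turn with it: y along the bar, z out of the lid. Bezel: 48 mm in x; in y 50 mm one way, 85 mm to the button side.
- handle (a joint): How far the handle has popped out, in m: 0 flush, 0.018 fully out. A spring of about 3 N drives it out once the button is pressed; it stays out.
- latch (a joint): How far the handle is turned in rad, 0 to 1.57; it grows clockwise seen from above. It turns only when popped out, needs about 0.05 N m, stays where it is left, and the lid is free beyond about 0.9. At 1.57 the bar lies along the case's x.
- battery: Loose battery pack to put away, in the bench half without the case: dark blue brick 32 (x) x 71 (y) x 22 mm high, leads and yellow plug at its -y end, 103 mm long in all, 90 g. Lies flat, z up. Origin on the underside at the middle of the 103 mm: brick from y = -19 to +52 mm, plug from y = -52 to -40 mm. Grasp the brick's 32 mm width.
- stored_battery: A like pack lying flat on the case floor near the case's +y wall (its origin 48 to 70 mm toward +y), its y axis along the case's -x within 0.1 rad; same size and origin as the loose one. Leave it.
- jar: Small round rosin jar, brown with cream lid, 38 mm in diameter, 30 mm high, 60 g, standing on the rear half of the case's lid. Origin: centre of the underside, z up. To set it down: the bench from x = 0.42 to 0.56, y = -0.35 to 0.35 is free but for the things listed here. Behind it a 107 mm high hot plate begins at x = 0.59 (y -0.05 to 0.08).
- charger: Bystander: white cube charger, 52 x 52 x 56 mm high, near the bench's front edge; origin at the centre of its underside.
- tin: Bystander: round grey tin of brass wool, 49 mm in diameter, 28 mm high, beside the loose pack at its +x side; origin at the centre of its underside.
- motor: Bystander: small black motor, 32 mm high, at the loose pack's -x side; its bell (27 mm in diameter) stands at y = +22 mm from the origin, its three wires reach to y = -36 mm; origin on the underside.
Not all that is in view belongs to the job. Leave any white look-alike of the battery alone. What is shaped like the jar but blue is not meant.

How it is judged (in metres and radians):
On the way, in this order (a step that is already met when the one before it is completed fails the run):
1. the T-handle has popped out (value of joint handle above 0.014 m), for 0.2 s.
2. the handle is turned past 1.15 rad (value of joint latch above 1.15 rad), for 0.2 s.
3. the lid stands open past 1.25 rad (value of joint lid above 1.25 rad), for 0.2 s.
4. the pack lies on the case floor (z of battery in the frame of case below 0.01 m and horizontal distance between battery and case below 0.14 m), for 0.2 s.
At the end, for the whole second after the job is handed in: The lid stands open past 1.25 rad; the loose pack lies at rest, flat (within 0.15 rad) and right way up, on the floor inside the case (underside less than 10 mm above the case's origin); the jar stands upright (within 0.15 rad) at rest on the bench, outside the case (value of joint lid above 1.25 rad and z of battery in the frame of case below 0.01 m and angle between each of battery, jar's own z axis and vertical below 0.15 rad and x of battery in the frame of case between -0.09 and 0.09 m and y of battery in the frame of case between -0.115 and 0.115 m and linear speed of each of battery, jar below 0.02 m/s and height (world z) of jar below 0.006 m and (x of jar in the frame of case above 0.11 m or x of jar in the frame of case below -0.11 m or y of jar in the frame of case above 0.13 m or y of jar in the frame of case below -0.13 m)); the robot touches nothing.
It fails at once if the jar is tipped by more than 0.6 rad (angle between jar's own z axis and vertical above 0.6 rad).
It fails at once if the loose pack is tipped by more than 0.8 rad (angle between battery's own z axis and vertical above 0.8 rad).
It fails at once if the pack in the case is shifted by more than 20 mm (distance of stored_battery from where it was at the start of the episode above 0.02 m).
It fails at once if the charger, the tin or the motor is shifted by more than 30 mm (distance of any of charger, tin, motor from where it was at the start of the episode above 0.03 m).
It also fails if it takes over 72 s, if anything falls off the work surface, if the arm or the gripper's body presses on something with over 40 N, if the wrist force passes 120 N, or if a joint passes its speed limit or range.

ROBOT

A 7-joint arm with a two-finger parallel gripper is mounted at the origin on a cart in front of the work surface, level with it; the furniture and walls round the work are solid. World frame = base frame: x ahead of the robot, y to its left, z up, the work surface at z = 0. Lengths are in m, angles in degrees, forces in N, time in s.
With the tool pointing down it reaches from about 0.425 to 0.875 m from the base axis. Payload 4.7 kg.
Tool frame: the origin (TCP) lies midway between the tips of the shut fingers; the grasp point (between the pads) lies 19 mm behind it (env.grip_point_offset is the distance from the TCP to the grasp point, in m); z points along the fingers, y is the line along which they close (so a half turn about z gives the same grasp; the last joint's range is limited). The gripper opens to 87 mm and grips with 3 to 60 N. Pads are 19 mm wide; open, the fingers measure 117 mm over their backs; the gripper's body (75 mm by 190 mm) begins 51 mm behind the grasp point.
Start: joints at [68.188, 18.392, -4.016, 83.108, 1.295, 78.541, -3.26], TCP at [0.25, -0.6, 0.199] pointing down, gripper open.
Joint ranges: [-163.93, 163.93], [-17.29, 119.83], [-79.2, 71.16], [3.27, 140.29], [-89.18, 269.18], [5.43, 117.66], [-154.24, 154.24]. Speed limits (degrees/s): [147.25, 147.25, 180, 180, 180, 180, 180].

INTERFACE

Orientations are given as [roll, pitch, yaw] about the fixed x, y, z axes, in that order (R = Rz(yaw) Ry(pitch) Rx(roll)).
In Python, from cell import env gives the robot as it stands.
- The arm moves only by the shell command python3 -m jog 'ROWS' [FORCE]. ROWS is JSON, a list of rows, each a list of 7 numbers: the shift along the tool's x, y, z in m, then the turn, a rotation vector about the tool's x, y, z in rad, then the finger opening in m, from 0 to 0.087. A call has 1 to 12 rows; each row shifts and turns the commanded pose from where the row before left it, along the tool's axes as they then stand; what a row does not reach is not made up. A row lasts 1/12 s, in which the tool goes at most 41.7 mm and 7.16 degrees, less where a joint would pass 70% of its speed; a pose out of reach is approached as far as the arm can. A call is refused whole if a number of a shift passes 0.0417 or a number of a turn 0.125, either way. A call with a gripper value outside its range is refused whole. The fingers move at their own pace and stop on an object; FORCE is the grip in N (left out, the last holds). Time passes only in rows, so rows that do not move let the fingers close. It gives the time, the measured TCP pose, the force, the opening and the grip force at its end, in the units of the state.
- env.get_obs(): the state, without advancing time (a new reading comes with each control period).
- env.read_camera(name): name is "scene" or "top"; returns the picture (384x512x3 uint8, blue, green, red); there is no depth.
- env.get_calibration(name): a dict with "fov_y" (degrees; the focal length in pixels is half the picture's height over the tangent of half this angle, whatever the lens; pixels are square), "cx", "cy" (the principal point, pixels), "pose" (4x4, takes a point from camera to world coordinates). Camera axes: x right, y up, looking along -z (the intrinsics and any distortion apply to the point x, -y, -z); pixel columns grow to the right and rows downward; lengths in m; the calibration is good to about 2 mm. A picture is of the moment at which its call begins. get_calibration takes no time and is no camera call.
- env.sign_off(): hands the job in; it is judged then, once.
The state is a dict: "time_s": time; "qpos": joint angles; "joint_velocities": joint speeds; "effort": joint torques, N m; "tool_pos": TCP position; "tool_rot": TCP orientation; "force": force on the tool from outside, world axes, zero at the start; "wrist_torque": the same for the moment, N m; "grip_width": finger opening in m; "grasp_force": force on a finger pad.
Only numpy, scipy, OpenCV 4.12 (cv2) and the standard library are available. Lean on these libraries where they do the work, as an engineer would, in place of code of your own. Each camera call takes 0.05 s, during which the arm holds its last target. There are 200 camera calls.

## Working session

There is one attempt and no reset: what is moved stays moved. The work goes in short steps, Python scripts to look and compute and a shell command to move; the robot and the scene stay as the last step left them, time stands still between calls to the robot, and variables do not carry over. Pictures are saved under pics/ and viewed, at most 10 in all, crops included, and the job is handed in when it is done.

```bash
ls; mkdir -p pics; python3 - <<'E'
from cell import env
import cv2,numpy as np
for n in("scene","top"):
    im=env.read_camera(n);cv2.imwrite(f"pics/{n}0.png",im)
    c=env.get_calibration(n);print(n,{k:(np.round(v,4).tolist() if k=="pose" else v) for k,v in c.items()})
o=env.get_obs();print(o);print(env.grip_point_offset)
E
```

```text
pics
scene {'fov_y': 56.57273913807184, 'cx': 254.29534808589486, 'cy': 193.19603070518102, 'pose': [[-0.9065, 0.2442, -0.3444, 0.115], [-0.4219, -0.5573, 0.7152, 0.7809], [-0.0173, 0.7936, 0.6082, 0.809], [0.0, 0.0, 0.0, 1.0]]}
top {'fov_y': 51.613465762484324, 'cx': 250.72116330500575, 'cy': 189.91112837372094, 'pose': [[0.0264, 0.9955, -0.0905, 0.4092], [-0.9996, 0.0255, -0.0111, -0.0538], [-0.0087, 0.0908, 0.9958, 1.1673], [0.0, 0.0, 0.0, 1.0]]}
{'time_s': 0.1, 'qpos': array([68.18916154, 18.43520392, -4.01471789, 83.16772961,  1.29558558,
       78.54034949, -3.25828167]), 'joint_velocities': array([-0.01388789, -0.20882582, -0.09915615, -0.1226393 , -0.02595926,
       -0.0555181 ,  0.00186648]), 'effort': array([-8.94401510e-04, -4.92570949e+01, -4.06114385e-01, -3.13400137e+01,
       -6.40951213e-02,  3.94766859e-02,  5.34636740e-05]), 'tool_pos': array([ 0.24972445, -0.59954027,  0.19826797]), 'tool_rot': array([-1.79901977e+02,  6.24465716e-03,  2.26214974e+01]), 'force': array([-0.24204187, -0.42283074,  0.4208259 ]), 'wrist_torque': array([-0.02243037,  0.03289927,  0.01147282]), 'grasp_force': 0.0, 'grip_width': 0.08733417217092918}
0.0187
```

View pics/top0.png

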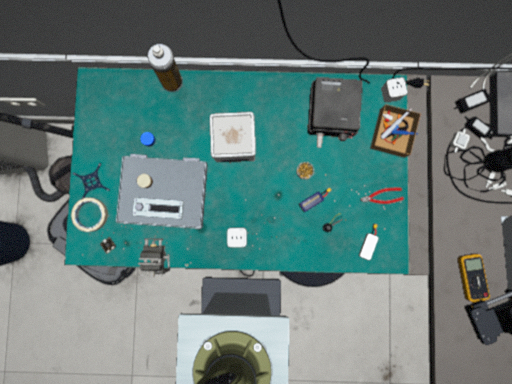

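View pics/scene0.png

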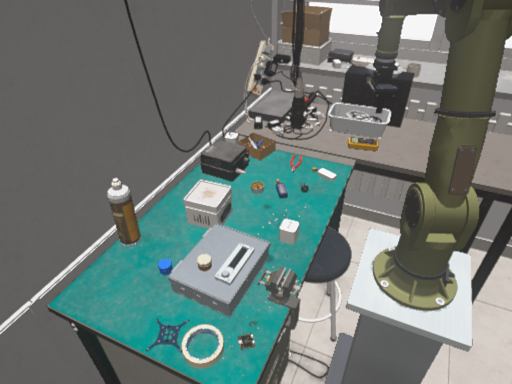

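Candidates in the top view: the loose pack is the blue brick (313,201), and the white look-alike (370,246) is to be left. The jar is the cream-lidded one on the lid (145,181), and the blue one (148,139) is not meant. The tin is at (305,171), the motor at (328,227) and the charger at (237,237); the white socket (397,87) and the case at (162,190) are also in view. I check this choice in one close crop.

```bash
cat > h.py <<'E'
from cell import env
import cv2,numpy as np
def cal(n):
    c=env.get_calibration(n);f=192/np.tan(np.radians(c["fov_y"]/2));return f,c["cx"],c["cy"],np.array(c["pose"])
def ray(n,u,v):
    f,cx,cy,P=cal(n);d=P[:3,:3]@np.array([(u-cx)/f,-(v-cy)/f,-1]);return P[:3,3],d
def pl(n,u,v,z):
    o,d=ray(n,u,v);return o+d*(z-o[2])/d[2]
def px(n,p):
    f,cx,cy,P=cal(n);q=P[:3,:3].T@(np.asarray(p)-P[:3,3]);return np.array([cx+f*q[0]/-q[2],cy-f*q[1]/-q[2]])
def comps(mask,off=(0,0),amin=8):
    out=[]
    for c in cv2.findContours(mask.astype(np.uint8),cv2.RETR_EXTERNAL,cv2.CHAIN_APPROX_NONE)[0]:
        a=cv2.contourArea(c)
        if a>=amin:
            r=cv2.minAreaRect(c);out.append((round(a),tuple(np.round(np.add(r[0],off),1)),tuple(np.round(r[1],1)),round(r[2],1)))
    return sorted(out,reverse=True)
E
python3 - <<'E'
from h import *
im=cv2.imread("pics/top0.png");hs=cv2.cvtColor(im,cv2.COLOR_BGR2HSV)
a=cv2.resize(im[148:248,112:212],None,fx=4,fy=4,interpolation=cv2.INTER_CUBIC)
b=cv2.resize(im[155:255,290:390],None,fx=4,fy=4,interpolation=cv2.INTER_CUBIC)
cv2.imwrite("pics/crop1.png",np.hstack([a,b]))
for p in[(145,181),(160,165),(313,201),(305,171),(328,227),(237,237),(140,206),(170,209),(200,120)]:print(p,hs[p[1],p[0]])
E
```

```text
(145, 181) [ 27  31 223]
(160, 165) [102  27 162]
(313, 201) [119  36 147]
(305, 171) [ 19 157 133]
(328, 227) [135   5  96]
(237, 237) [105  10 213]
(140, 206) [108  26 198]
(170, 209) [150  15  52]
(200, 120) [ 87 145 123]
```

View pics/crop1.png

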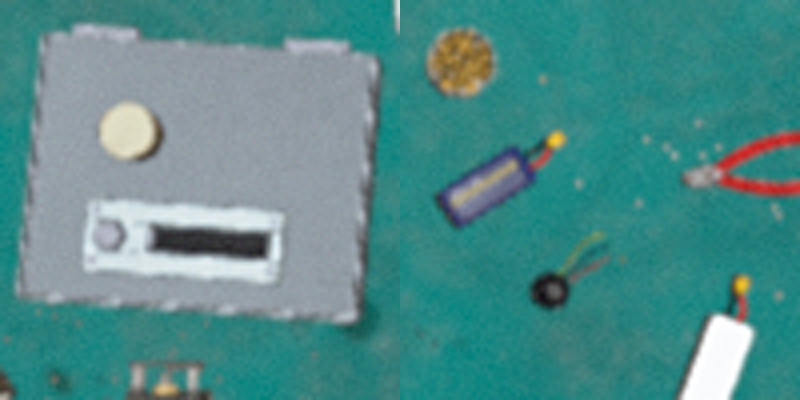

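The crop confirms it. Left half: lid with the cream jar (crop 130,130), button (108,236) and black bar (210,242). Right half: blue pack (485,185) with its yellow plug (556,139), tin (462,62), motor (550,290) and the white look-alike (715,360).

```bash
python3 - <<'E'
from h import *
im={n:cv2.imread(f"pics/{n}0.png") for n in("top","scene")}
T=cv2.cvtColor(im["top"],cv2.COLOR_BGR2HSV);H,S,V=[T[...,i].astype(int) for i in range(3)]
def sub(m,x0,x1,y0,y1,**k):return comps(m[y0:y1,x0:x1],(x0,y0),**k)
teal=(S>75)&(H>70)&(H<100)
m=((~teal)).astype(np.uint8)
c=cv2.morphologyEx(m[145:236,105:215],cv2.MORPH_OPEN,np.ones((25,25)))
q=sub(c if 0 else np.pad(c,((145,148),(105,297))),105,215,145,236,amin=500);print("lid",q)
cn=max(cv2.findContours(np.pad(c,((145,148),(105,297))),0,1)[0],key=cv2.contourArea)
hull=cv2.convexHull(cn)
W=np.array([pl("top",*p[0],0.064)[:2] for p in hull]);r=cv2.minAreaRect(W.astype(np.float32)*1000);print("lid world mm",r)
print("bar",sub((V<90),140,195,195,222))
print("jar",sub((H>18)&(H<36)&(S>18)&(V>190),132,160,165,200))
print("tin",sub(~teal,293,320,158,182,amin=30));print("motor",sub((V<75),318,342,215,240))
print("yellow",sub((H>18)&(H<32)&(S>140)&(V>150),318,338,180,200,amin=3))
print("brick",sub((H>105)&(H<135)&(S>30),290,338,185,220))
print("charger",sub(~teal,222,252,222,252,amin=50))
G=cv2.cvtColor(im["scene"],cv2.COLOR_BGR2HSV)
H,S,V=[G[...,i].astype(int) for i in range(3)]
print("s jar",sub((H>12)&(H<36)&(S>18)&(V>170),192,216,248,275)," s bar",sub(V<85,222,256,240,285))
cv2.imwrite("pics/crop2.png",cv2.resize(im["scene"][220:310,165:285],None,fx=5,fy=5,interpolation=cv2.INTER_CUBIC))
E
```

```text
lid [(5562, (np.float64(161.4), np.float64(191.8)), (np.float64(86.0), np.float64(67.8)), 3.3)]
lid world mm ((498.58734130859375, 207.52706909179688), (240.85308837890625, 189.8771209716797), 88.09983825683594)
bar [(108, (np.float64(164.4), np.float64(208.2)), (np.float64(27.1), np.float64(5.1)), 3.8)]
jar [(116, (np.float64(143.0), np.float64(180.0)), (np.float64(12.0), np.float64(12.0)), 90.0)]
tin [(222, (np.float64(305.0), np.float64(170.0)), (np.float64(17.0), np.float64(17.0)), 45.0)]
motor [(50, (np.float64(327.0), np.float64(227.0)), (np.float64(8.0), np.float64(8.0)), 90.0)]
yellow [(5, (np.float64(328.0), np.float64(189.5)), (np.float64(2.1), np.float64(3.5)), 45.0)]
brick [(196, (np.float64(311.2), np.float64(201.3)), (np.float64(9.6), np.float64(23.4)), 58.0)]
charger [(357, (np.float64(237.0), np.float64(237.0)), (np.float64(20.0), np.float64(20.0)), 0.0)]
s jar [(104, (np.float64(203.5), np.float64(259.0)), (np.float64(10.0), np.float64(13.0)), 90.0)]  s bar [(82, (np.float64(237.9), np.float64(257.3)), (np.float64(4.6), np.float64(22.2)), 36.9), (64, (np.float64(251.1), np.float64(276.4)), (np.float64(5.0), np.float64(21.6)), 33.7)]
```

View pics/crop2.png

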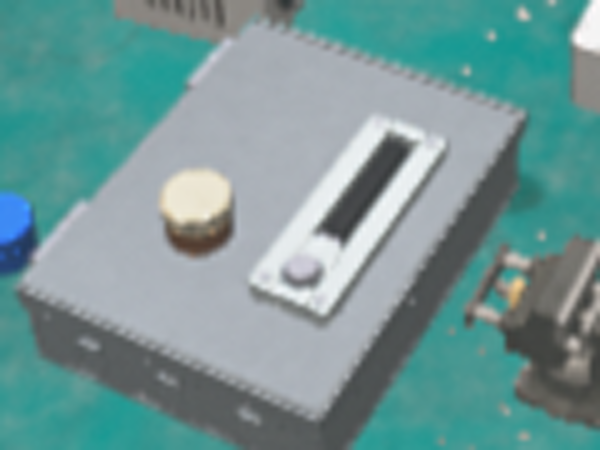

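The scene crop shows the jar top at crop (197,190), the button at (302,268) and the bar at (365,187). The button lies on the case's +y side.

```bash
python3 - <<'E'
from h import *
def show(nm,t,s,z):
    a=pl("top",*t,z);print(nm,"top",np.round(a,4),end=" ")
    if s is not None:
        b=pl("scene",*s,z);o1,d1=ray("top",*t);o2,d2=ray("scene",*s)
        A=np.zeros((3,3));y=np.zeros(3)
        for o,d in((o1,d1),(o2,d2)):
            d=d/np.linalg.norm(d);M=np.eye(3)-np.outer(d,d);A+=M;y+=M@o
        print("scene",np.round(b,4),"tri",np.round(np.linalg.solve(A,y),4),end="")
    print()
show("bar",(164.4,208.2),(237.9,257.3),.078)
show("button",(138.7,206.1),(225,273.1),.085)
show("jar",(143.9,180.1),(204.0,257.9),.094)
show("charger",(237,237),None,.056);show("tin",(305,170.2),None,.028);show("motor",(327,227),None,.032)
bc=pl("top",311.2,201.3,.022);pg=pl("top",328.2,189.3,.012);print("brick",bc,"plug",pg)
d=bc-pg;print("batt yaw(y axis)",np.degrees(np.arctan2(d[1],d[0]))-90)
# lid edges
for nm,p,z in[("TL",(122,156.5),.064),("TR",(206.6,162),.064),("BR",(200.2,227.6),.064),("BL",(116.5,221.3),.064)]:print(nm,np.round(pl("top",*p,z),4))
for nm,p,z in[("far-left(hinge,-y)",(217,224),.064),("(front,-y)",(269.5,243),.064),("(front,+y)",(230,303),.064),("hinge,+y",(169,278),.064)]:print(nm,np.round(pl("scene",*p,z),4))
E
```

```text
bar top [0.4517 0.1942 0.078 ] scene [0.4485 0.2002 0.078 ] tri [0.4516 0.1954 0.0719]
button top [0.4553 0.2632 0.085 ] scene [0.4511 0.2679 0.085 ] tri [0.4546 0.2644 0.0795]
jar top [0.5262 0.25   0.094 ] scene [0.5231 0.2518 0.094 ] tri [0.5255 0.2503 0.0916]
charger top [ 0.3778 -0.0068  0.056 ] 
tin top [ 0.574  -0.1965  0.028 ] 
motor top [ 0.4122 -0.2607  0.032 ] 
brick [ 0.48480511 -0.21637666  0.022     ] plug [ 0.52180797 -0.26686513  0.012     ]
batt yaw(y axis) 36.23758868016884
TL [0.5948 0.3238 0.064 ]
TR [0.5851 0.0845 0.064 ]
BR [0.4011 0.0956 0.064 ]
BL [0.4124 0.329  0.064 ]
far-left(hinge,-y) [0.5765 0.0931 0.064 ]
(front,-y) [0.3962 0.1024 0.064 ]
(front,+y) [0.4047 0.3302 0.064 ]
hinge,+y [0.5878 0.3279 0.064 ]
```

Case origin is about (0.4985, 0.209) at yaw −2.6°, jar (0.5245, 0.251), and brick centre (0.485, −0.216). First I rotate the tool to yaw ≈140.

```bash
cat >> h.py <<'E'
from scipy.spatial.transform import Rotation as Ro
def R():return Ro.from_euler("xyz",env.get_obs()["tool_rot"],degrees=True)
def to(p,yaw=None):
    "shift in the tool frame to bring TCP to p; turn (tool frame) to tool-down yaw"
    o=env.get_obs();r=R();s=r.inv().apply(np.array(p)-o["tool_pos"])
    print("t",round(o["time_s"],2),"pos",np.round(o["tool_pos"],4),"rot",np.round(o["tool_rot"],1),"F",np.round(o["force"],1),"w",round(o["grip_width"],4),"gf",round(o["grasp_force"],1))
    print("shift",np.round(s,4),"rows>=",round(np.abs(s).max()/.0417,1))
    if yaw is not None:print("turn",np.round((r.inv()*Ro.from_euler("xyz",[180,0,yaw],degrees=True)).as_rotvec(),3))
E
python3 -m jog '[[0,0,-0.01,0,0,-0.12,0.06],[0,0,-0.01,0,0,-0.12,0.06],[0,0,0,0,0,-0.12,0.06],[0,0,0,0,0,-0.12,0.06],[0,0,0,0,0,-0.12,0.06],[0,0,0,0,0,-0.12,0.06],[0,0,0,0,0,-0.12,0.06],[0,0,0,0,0,-0.12,0.06],[0,0,0,0,0,-0.12,0.06],[0,0,0,0,0,-0.12,0.06],[0,0,0,0,0,-0.12,0.06],[0,0,0,0,0,-0.12,0.06]]' 20
python3 -m jog '[[0,0,0,0,0,-0.12,0.06],[0,0,0,0,0,-0.12,0.06],[0,0,0,0,0,-0.12,0.06],[0,0,0,0,0,-0.12,0.06],[0,0,0,0,0,-0.12,0.06]]'
python3 -c "
from h import *
to((.5,-.3,.22),140);to((.5245,.251,.16),140)"
```

```text
time_s: 1.1
tool_pos: [0.2498, -0.5997, 0.2186]
tool_rot: [-180.0, -0.1, 105.5]
force: [-0.5, -0.5, -0.1]
grip_width: 0.0601
grasp_force: 0.0
time_s: 1.52
tool_pos: [0.2498, -0.5997, 0.2186]
tool_rot: [180.0, -0.1, 139.8]
force: [0.4, -0.3, 0.0]
grip_width: 0.0603
grasp_force: 0.0
t 1.52 pos [ 0.2498 -0.5997  0.2186] rot [ 1.800e+02 -1.000e-01  1.398e+02] F [ 0.4 -0.3  0. ] w 0.0603 gf 0.0
shift [ 0.0021  0.3904 -0.0012] rows>= 9.4
turn [ 0.    -0.001 -0.003]
t 1.52 pos [ 0.2498 -0.5997  0.2186] rot [ 1.800e+02 -1.000e-01  1.398e+02] F [ 0.4 -0.3  0. ] w 0.0603 gf 0.0
shift [0.3386 0.8273 0.0593] rows>= 19.8
turn [ 0.    -0.001 -0.003]
```

```bash
python3 -m jog '[[0,0.039,0,0,0,0,0.06],[0,0.039,0,0,0,0,0.06],[0,0.039,0,0,0,0,0.06],[0,0.039,0,0,0,0,0.06],[0,0.039,0,0,0,0,0.06],[0,0.039,0,0,0,0,0.06],[0,0.039,0,0,0,0,0.06],[0,0.039,0,0,0,0,0.06],[0,0.039,0,0,0,0,0.06],[0,0.039,0,0,0,0,0.06],[0.024,0.031,0,0,0,0,0.06],[0.024,0.031,0,0,0,0,0.06]]'
python3 -m jog '[[0.024,0.031,0,0,0,0,0.06],[0.024,0.031,0,0,0,0,0.06],[0.024,0.031,0,0,0,0,0.06],[0.024,0.031,0,0,0,0,0.06],[0.024,0.031,0,0,0,0,0.06],[0.024,0.031,0,0,0,0,0.06],[0.024,0.031,0,0,0,0,0.06],[0.024,0.031,0,0,0,0,0.06],[0.024,0.031,0,0,0,0,0.06],[0.024,0.031,0,0,0,0,0.06],[0.024,0.031,0,0,0,0,0.06],[0.024,0.031,0,0,0,0,0.06]]'
python3 -m jog '[[0,0,0.03,0,0,0,0.06],[0,0,0.02,0,0,0,0.06],[0,0,0,0,0,0,0.06]]'
python3 - <<'E'
from h import *
to((.5245,.251,.069),140)
im=[env.read_camera(n) for n in("top","scene")]
a=cv2.resize(im[0][130:240,90:220],None,fx=3,fy=3);b=cv2.resize(im[1][180:290,150:280],None,fx=3,fy=3)
cv2.imwrite("pics/p5.png",np.hstack([a,b]))
E
```

```text
time_s: 2.52
tool_pos: [0.5077, -0.2229, 0.2183]
tool_rot: [180.0, -0.1, 139.6]
force: [0.2, -0.3, 1.1]
grip_width: 0.0604
grasp_force: 0.0
time_s: 3.52
tool_pos: [0.5293, 0.2461, 0.2189]
tool_rot: [-180.0, 0.0, 139.5]
force: [0.5, -1.4, -0.2]
grip_width: 0.0598
grasp_force: 0.0
time_s: 3.77
tool_pos: [0.5266, 0.2441, 0.1646]
tool_rot: [-179.6, -0.2, 139.6]
force: [-0.4, -1.2, -0.1]
grip_width: 0.06
grasp_force: 0.0
t 3.77 pos [0.5266 0.2441 0.1646] rot [-179.6   -0.2  139.6] F [-0.4 -1.2 -0.1] w 0.06 gf 0.0
shift [0.0057 0.0046 0.0956] rows>= 2.3
turn [-0.007 -0.004 -0.006]
```

View pics/p5.png

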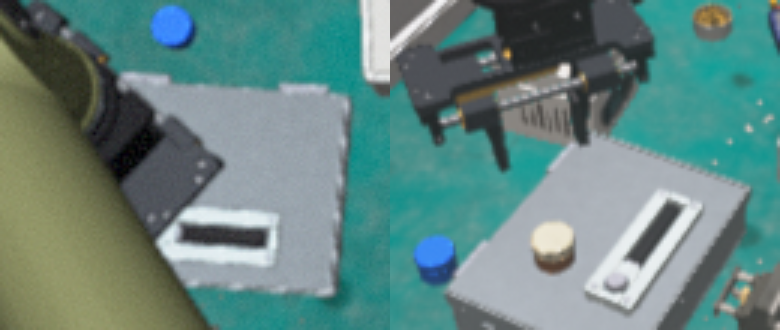

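Fingers hang over the jar with a clear approach; the tips sit near crop (503,168) and (583,143), and the jar near (552,240). Descending now.

```bash
python3 -c "
from h import *
print(px('scene',(.5266,.2441,.1646)),'seen 200.7,231.3')"
python3 -m jog '[[0.003,0.002,0.02,0,0,0,0.06],[0.003,0.003,0.025,0,0,0,0.06],[0,0,0.025,0,0,0,0.06],[0,0,0.015,0,0,0,0.06],[0,0,0.009,0,0,0,0.06],[0,0,0,0,0,0,0.06]]'
python3 -m jog '[[0,0,0,0,0,0,0.03],[0,0,0,0,0,0,0.03],[0,0,0,0,0,0,0.03],[0,0,0,0,0,0,0.03],[0,0,0,0,0,0,0.03]]' 12
```

```text
[201.58594284 236.66466548] seen 200.7,231.3
time_s: 4.37
tool_pos: [0.5283, 0.2514, 0.0747]
tool_rot: [-179.9, -0.0, 139.4]
force: [0.2, -0.6, 0.2]
grip_width: 0.0601
grasp_force: 0.0
time_s: 4.78
tool_pos: [0.5287, 0.2526, 0.076]
tool_rot: [179.9, 0.0, 139.5]
force: [-0.3, -0.6, -0.9]
grip_width: 0.0353
grasp_force: 0.0
```

```bash
python3 -m jog '[[0,0,0,0,0,0,0.03],[0,0,0,0,0,0,0.03]]'
python3 - <<'E'
from h import *
to((.5245,.251,.069),140)
im=env.read_camera("scene")
cv2.imwrite("pics/p6.png",cv2.resize(im[200:300,150:280],None,fx=4,fy=4))
E
```

```text
time_s: 4.95
tool_pos: [0.5283, 0.2525, 0.0754]
tool_rot: [180.0, 0.0, 139.5]
force: [0.7, -0.4, -0.6]
grip_width: 0.031
grasp_force: 0.0
t 4.95 pos [0.5283 0.2525 0.0754] rot [180.    0.  139.5] F [ 0.7 -0.4 -0.6] w 0.031 gf 0.0
shift [ 0.002  -0.0036  0.0064] rows>= 0.2
turn [ 0.     0.    -0.009]
```

View pics/p6.png

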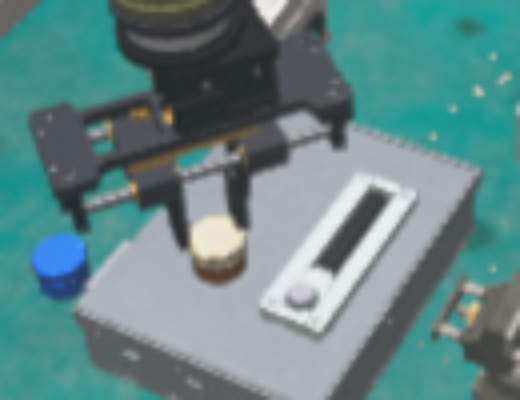

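```bash
python3 - <<'E'
from h import *
im=env.read_camera("scene")
print(px('scene',(.5283,.2525,.0754)), px('scene',(.5245,.251,.094)))
for nm,p in(("tipL",(185,246)),("tipR",(243,227)),("jartop",(218,237)),("jarbot",(219,272))):
    q=((p[0]+.5)/4-.5+150,(p[1]+.5)/4-.5+200);print(nm,np.round(q,1),*[np.round(pl("scene",*q,z)[:2],4) for z in(.064,.075,.094)])
r=R();o=env.get_obs()["tool_pos"]
for s in(1,-1):print("exp tip",o+r.apply([0,s*.0155,0]),px("scene",o+r.apply([0,s*.0155,0])), px("scene",o+r.apply([0,s*.0235,0])))
cv2.imwrite("pics/p6raw.png",im)
E
```

```text
[202.94098569 262.1776628 ] [203.72333808 257.53087761]
tipL [195.9 261.1] [0.5546 0.249 ] [0.5481 0.2568] [0.5369 0.2704]
tipR [210.4 256.4] [0.5269 0.2175] [0.5208 0.2258] [0.5103 0.2401]
jartop [204.1 258.9] [0.5381 0.2326] [0.5318 0.2407] [0.521  0.2547]
jarbot [204.4 267.6] [0.521  0.2593] [0.515 0.267] [0.5046 0.2803]
exp tip [0.53831243 0.26423113 0.07523769] [197.47954059 264.09127017] [194.62102041 265.07016681]
exp tip [0.51818164 0.24065675 0.07524113] [208.41394813 260.34679606] [211.19956064 259.39286656]
```

The fingers closed to 31 mm without touching the jar: the tips sit about 15 mm above the reported TCP, so open fingers evidently retract. I open and go lower, watching the force.

```bash
python3 -m jog '[[0,0,-0.015,0,0,0,0.06],[0,0,0,0,0,0,0.06],[0,0,0,0,0,0,0.06],[0.002,-0.003,0,0,0,0,0.06],[0,0,0.015,0,0,0,0.06],[0,0,0.005,0,0,0,0.06],[0,0,0.005,0,0,0,0.06],[0,0,0,0,0,0,0.06]]'
python3 -m jog '[[0,0,0.004,0,0,0,0.06],[0,0,0.003,0,0,0,0.06],[0,0,0,0,0,0,0.06]]'
python3 -m jog '[[0,0,0,0,0,0,0.03],[0,0,0,0,0,0,0.03],[0,0,0,0,0,0,0.03],[0,0,0,0,0,0,0.03],[0,0,0,0,0,0,0.03],[0,0,0,0,0,0,0.03]]' 12
```

```text
time_s: 5.72
tool_pos: [0.5238, 0.2509, 0.0637]
tool_rot: [-179.9, -0.1, 139.5]
force: [-0.0, 0.4, 0.0]
grip_width: 0.0594
grasp_force: 0.0
time_s: 5.97
tool_pos: [0.5246, 0.2514, 0.0578]
tool_rot: [-180.0, -0.0, 139.5]
force: [0.0, 0.3, 0.6]
grip_width: 0.0595
grasp_force: 0.0
time_s: 6.47
tool_pos: [0.525, 0.2516, 0.0584]
tool_rot: [180.0, 0.0, 139.5]
force: [1.1, 0.2, 1.1]
grip_width: 0.0367
grasp_force: 12.0
```

```bash
python3 -m jog '[[0,0,-0.01,0,0,0,0.03],[0,0,-0.02,0,0,0,0.03],[0,0,-0.02,0,0,0,0.03],[0,0,-0.02,0,0,0,0.03],[0,0,0,0,0,0,0.03]]'
python3 -c "
from h import *
to((.47,-.07,.07))"
```

```text
time_s: 6.88
tool_pos: [0.527, 0.2532, 0.1329]
tool_rot: [179.7, 0.2, 139.5]
force: [0.5, 0.8, 0.0]
grip_width: 0.0368
grasp_force: 12.0
t 6.88 pos [0.527  0.2532 0.1329] rot [179.7   0.2 139.5] F [0.5 0.8 0. ] w 0.0368 gf 12.0
shift [-0.1663 -0.2832  0.0617] rows>= 6.8
```

```bash
python3 -m jog '[[-0.008,-0.014,0,0,0,0,0.03],[-0.015,-0.025,0,0,0,0,0.03],[-0.015,-0.025,0,0,0,0,0.03],[-0.016,-0.027,0,0,0,0,0.03],[-0.016,-0.027,0,0,0,0,0.03],[-0.016,-0.027,0,0,0,0,0.03],[-0.016,-0.027,0,0,0,0,0.03],[-0.016,-0.027,0,0,0,0,0.03],[-0.016,-0.027,0,0,0,0,0.03],[-0.015,-0.026,0,0,0,0,0.03],[-0.01,-0.018,0,0,0,0,0.03],[-0.006,-0.01,0,0,0,0,0.03]]'
python3 -m jog '[[0,0,0.02,0,0,0,0.03],[0,0,0.03,0,0,0,0.03],[0,0,0.03,0,0,0,0.03],[0,0,0.03,0,0,0,0.03],[0,0,0.015,0,0,0,0.03],[0,0,0,0,0,0,0.03],[0,0,0,0,0,0,0.03]]'
```

```text
time_s: 7.88
tool_pos: [0.4671, -0.0721, 0.1279]
tool_rot: [-179.9, 0.0, 139.3]
force: [0.2, 0.2, -1.2]
grip_width: 0.037
grasp_force: 12.0
time_s: 8.47
tool_pos: [0.4677, -0.0681, 0.0028]
tool_rot: [-180.0, -0.1, 139.5]
force: [0.5, -0.5, -1.0]
grip_width: 0.0368
grasp_force: 12.0
```

Contact expected around TCP z ≈ −0.006; I lower slowly.

```bash
python3 -m jog '[[0,0,0.004,0,0,0,0.03],[0,0,0.002,0,0,0,0.03],[0,0,0,0,0,0,0.03]]'
python3 -m jog '[[0,0,0.0015,0,0,0,0.03],[0,0,0.0015,0,0,0,0.03],[0,0,0,0,0,0,0.03]]'
```

```text
time_s: 8.72
tool_pos: [0.4691, -0.0689, -0.002]
tool_rot: [180.0, 0.1, 139.5]
force: [0.2, -0.4, -0.0]
grip_width: 0.0366
grasp_force: 12.0
time_s: 8.97
tool_pos: [0.4687, -0.0688, -0.0056]
tool_rot: [180.0, 0.0, 139.5]
force: [-0.5, 0.1, -1.3]
grip_width: 0.0368
grasp_force: 12.0
```

```bash
python3 -m jog '[[0,0,0.0015,0,0,0,0.03],[0,0,0,0,0,0,0.03]]'
python3 -m jog '[[0,0,0.0015,0,0,0,0.03],[0,0,0,0,0,0,0.03]]'
```

```text
time_s: 9.13
tool_pos: [0.4689, -0.0688, -0.006]
tool_rot: [-179.9, 0.0, 139.5]
force: [-3.1, 0.0, 9.8]
grip_width: 0.0365
grasp_force: 12.0
time_s: 9.3
tool_pos: [0.4692, -0.069, -0.007]
tool_rot: [-179.9, 0.1, 139.5]
force: [-4.5, 0.1, 14.9]
grip_width: 0.0368
grasp_force: 12.0
```

```bash
python3 -m jog '[[0,0,-0.001,0,0,0,0.05],[0,0,0,0,0,0,0.06],[0,0,0,0,0,0,0.06],[0,0,-0.015,0,0,0,0.06],[0,0,-0.03,0,0,0,0.06],[0,0,-0.035,0,0,0,0.06],[0,0,-0.035,0,0,0,0.0],[0,0,-0.035,0,0,0,0],[0,0,0,0,0,0.114,0],[0,0,0,0,0,0.114,0],[0,0,0,0,0,0.114,0],[0,0,0,0,0,0.114,0]]'
python3 -m jog '[[0,0,0,0,0,0.114,0],[0,0,0,0,0,0.114,0],[0,0,0,0,0,0.114,0],[0,0,0,0,0,0.114,0],[0,0,0,0,0,0,0]]'
python3 - <<'E'
from h import *
to((.4534,.2641,.11),87.4)
im=env.read_camera("top");hs=cv2.cvtColor(im,cv2.COLOR_BGR2HSV).astype(int);H,S,V=[hs[...,i] for i in range(3)]
print(px("top",(.469,-.069,.03)));print(comps(((H>18)&(H<36)&(S>18)&(V>170))[185:225,230:285],(230,185)))
im=env.read_camera("scene");hs=cv2.cvtColor(im,cv2.COLOR_BGR2HSV).astype(int);H,S,V=[hs[...,i] for i in range(3)]
p=px("scene",(.469,-.069,.03)).astype(int);print(p);print(comps(((H>12)&(H<36)&(S>18)&(V>170))[p[1]-20:p[1]+20,p[0]-20:p[0]+20],p-20))
E
```

```text
time_s: 10.3
tool_pos: [0.4684, -0.0687, 0.1422]
tool_rot: [-180.0, 0.0, 113.0]
force: [-0.8, 0.6, -0.0]
grip_width: 0.0279
grasp_force: 0.0
time_s: 10.72
tool_pos: [0.4683, -0.0685, 0.1419]
tool_rot: [-180.0, -0.0, 87.1]
force: [0.0, 0.3, 0.5]
grip_width: 0.0016
grasp_force: 0.0
t 10.72 pos [ 0.4683 -0.0685  0.1419] rot [-180.    -0.    87.1] F [0.  0.3 0.5] w 0.0016 gf 0.0
shift [ 0.3314 -0.0317  0.032 ] rows>= 7.9
turn [-0.    -0.    -0.005]
[260.03162411 205.30160615]
[(18, (np.float64(271.1), np.float64(186.5)), (np.float64(16.1), np.float64(3.6)), 5.2)]
[269 210]
[(46, (np.float64(270.0), np.float64(212.0)), (np.float64(6.0), np.float64(10.0)), 90.0)]
```

```bash
python3 -m jog '[[0.02,-0.003,0,0,0,0,0],[0.035,-0.003,0,0,0,0,0],[0.035,-0.003,0,0,0,0,0],[0.035,-0.003,0,0,0,0,0],[0.035,-0.003,0,0,0,0,0],[0.035,-0.003,0,0,0,0,0],[0.035,-0.003,0,0,0,0,0],[0.035,-0.003,0,0,0,0,0],[0.035,-0.004,0,0,0,0,0],[0.025,-0.004,0,0,0,0,0],[0.006,0,0,0,0,0,0],[0,0,0,0,0,0,0]]'
python3 - <<'E'
from h import *
to((.4534,.2641,.10),87.4)
im=env.read_camera("scene");cv2.imwrite("pics/p7.png",cv2.resize(im[190:310,165:295],None,fx=4,fy=4))
print(px("scene",env.get_obs()["tool_pos"]))
E
```

```text
time_s: 11.82
tool_pos: [0.4513, 0.2661, 0.1421]
tool_rot: [-179.9, -0.1, 87.6]
force: [1.2, -0.3, 0.6]
grip_width: 0.0007
grasp_force: 0.0
t 11.82 pos [0.4513 0.2661 0.1421] rot [-1.799e+02 -1.000e-01  8.760e+01] F [ 1.2 -0.3  0.6] w 0.0007 gf 0.0
shift [-0.002   0.0022  0.0421] rows>= 1.0
turn [-0.001 -0.002  0.004]
[223.92741087 256.83353034]
```

View pics/p7.png

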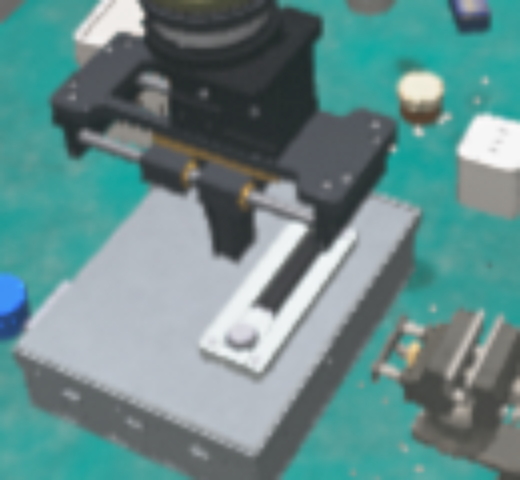

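The shut tip is at crop (232,255), the button at (242,335), and the jar stands on the bench at (420,95). The tip again appears about 12 mm above the nominal TCP, so I descend on force.

```bash
python3 -m jog '[[-0.002,0.002,0.02,0,0,0,0],[0,0,0.02,0,0,0,0],[0,0,0.01,0,0,0,0],[0,0,0,0,0,0,0]]'
python3 -m jog '[[0,0,0.004,0,0,0,0],[0,0,0.003,0,0,0,0],[0,0,0,0,0,0,0]]'
```

```text
time_s: 12.2
tool_pos: [0.4533, 0.2584, 0.0899]
tool_rot: [-179.8, 0.2, 87.1]
force: [-1.4, -0.6, 0.1]
grip_width: 0.0004
grasp_force: 0.0
time_s: 12.45
tool_pos: [0.4546, 0.2612, 0.0855]
tool_rot: [180.0, 0.0, 87.2]
force: [-0.8, -0.4, -0.2]
grip_width: 0.0006
grasp_force: 0.0
```

```bash
python3 -m jog '[[0,0,0.002,0,0,0,0],[0,0,0.002,0,0,0,0],[0,0,0,0,0,0,0]]'
```

```text
time_s: 12.7
tool_pos: [0.4543, 0.2614, 0.0812]
tool_rot: [180.0, 0.0, 87.3]
force: [-0.4, -0.9, 0.5]
grip_width: 0.0003
grasp_force: 0.0
```

```bash
python3 -m jog '[[0.003,0,0.002,0,0,0,0],[0,0,0.002,0,0,0,0],[0,0,0.001,0,0,0,0],[0,0,0,0,0,0,0]]'
python3 -m jog '[[0,0,0.002,0,0,0,0],[0,0,0.001,0,0,0,0],[0,0,0,0,0,0,0]]'
```

```text
time_s: 13.03
tool_pos: [0.4541, 0.2645, 0.0759]
tool_rot: [-180.0, 0.0, 87.3]
force: [-0.7, -0.3, -0.7]
grip_width: 0.0006
grasp_force: 0.0
time_s: 13.28
tool_pos: [0.4542, 0.2643, 0.0729]
tool_rot: [-180.0, 0.0, 87.2]
force: [-0.2, -0.4, 0.5]
grip_width: 0.0004
grasp_force: 0.0
```

```bash
python3 -m jog '[[0,0,0.002,0,0,0,0],[0,0,0.001,0,0,0,0],[0,0,0,0,0,0,0]]'
```

```text
time_s: 13.53
tool_pos: [0.4542, 0.2643, 0.0699]
tool_rot: [-180.0, 0.0, 87.2]
force: [1.1, -0.7, 0.9]
grip_width: 0.0005
grasp_force: 0.0
```

```bash
python3 -m jog '[[0,0,0.002,0,0,0,0],[0,0,0,0,0,0,0]]'
python3 -m jog '[[0,0,0.002,0,0,0,0],[0,0,0,0,0,0,0]]'
python3 -c "
from h import *
im=env.read_camera('scene');cv2.imwrite('pics/p8.png',cv2.resize(im[215:305,180:280],None,fx=6,fy=6))"
```

```text
time_s: 13.7
tool_pos: [0.4542, 0.2643, 0.0679]
tool_rot: [-180.0, 0.0, 87.2]
force: [-0.4, 0.2, -0.0]
grip_width: 0.0004
grasp_force: 0.0
time_s: 13.87
tool_pos: [0.4542, 0.2643, 0.0659]
tool_rot: [-180.0, 0.0, 87.2]
force: [0.0, -0.4, -0.2]
grip_width: 0.0006
grasp_force: 0.0
```

View pics/p8.png

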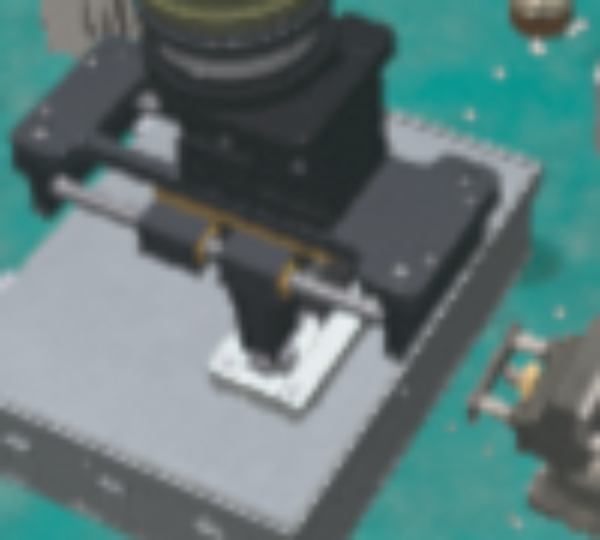

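The shut tips stand at crop (265,360), right over the button (273,351), and are about to touch it. I continue in 2 mm steps.

```bash
python3 -m jog '[[0,0,0.002,0,0,0,0],[0,0,0,0,0,0,0]]'
python3 -m jog '[[0,0,0.002,0,0,0,0],[0,0,0,0,0,0,0]]'
```

```text
time_s: 14.08
tool_pos: [0.4542, 0.2643, 0.0639]
tool_rot: [-180.0, 0.0, 87.2]
force: [-0.0, 0.2, -0.1]
grip_width: 0.0007
grasp_force: 0.0
time_s: 14.25
tool_pos: [0.4545, 0.2646, 0.0622]
tool_rot: [180.0, -0.0, 87.3]
force: [0.5, -0.3, 0.5]
grip_width: 0.0006
grasp_force: 0.4
```

```bash
python3 -m jog '[[0,0,0.002,0,0,0,0],[0,0,0,0,0,0,0]]'
python3 -m jog '[[0,0,0.0015,0,0,0,0],[0,0,0,0,0,0,0]]'
```

```text
time_s: 14.42
tool_pos: [0.4545, 0.2646, 0.0603]
tool_rot: [180.0, 0.0, 87.3]
force: [0.5, -0.3, 2.8]
grip_width: 0.0002
grasp_force: 1.5
time_s: 14.58
tool_pos: [0.4546, 0.2646, 0.0588]
tool_rot: [180.0, -0.0, 87.2]
force: [0.1, -0.1, 2.9]
grip_width: 0.0004
grasp_force: 1.3
```

```bash
python3 -m jog '[[0,0,0.0015,0,0,0,0],[0,0,0,0,0,0,0]]'
python3 -m jog '[[0,0,0.0015,0,0,0,0],[0,0,0,0,0,0,0]]'
python3 -m jog '[[0,0,0.001,0,0,0,0],[0,0,0,0,0,0,0]]'
```

```text
time_s: 14.75
tool_pos: [0.4546, 0.2646, 0.0572]
tool_rot: [180.0, -0.0, 87.3]
force: [0.5, -0.3, 3.8]
grip_width: 0.0001
grasp_force: 1.9
time_s: 14.92
tool_pos: [0.4545, 0.2646, 0.056]
tool_rot: [180.0, 0.0, 87.3]
force: [-1.5, -0.2, 6.2]
grip_width: 0.0001
grasp_force: 2.8
time_s: 15.08
tool_pos: [0.4546, 0.2647, 0.0558]
tool_rot: [180.0, 0.0, 87.3]
force: [-2.6, -2.0, 11.9]
grip_width: 0.0005
grasp_force: 6.1
```

```bash
python3 -m jog '[[0,0,-0.01,0,0,0,0],[0,0,-0.03,0,0,0,0.04],[0,0,-0.015,0,0,0,0.04],[-0.02,0,0,0,0,0,0.04],[-0.03,0,0,0,0,0,0.04],[-0.018,0,0,0,0,0,0.04],[0,0,0,0,0,0,0.04]]'
python3 - <<'E'
from h import *
to((.451,.1966,.0575),87.4)
im=env.read_camera("scene");cv2.imwrite("pics/p9.png",cv2.resize(im[205:305,180:300],None,fx=5,fy=5))
print(px("scene",(.451,.1966,.0575+.0235)))
E
```

```text
time_s: 15.67
tool_pos: [0.4511, 0.1915, 0.1089]
tool_rot: [-179.9, 0.2, 86.9]
force: [0.7, 0.4, 0.2]
grip_width: 0.0329
grasp_force: 0.0
t 15.67 pos [0.4511 0.1915 0.1089] rot [-179.9    0.2   86.9] F [0.7 0.4 0.2] w 0.0329 gf 0.0
shift [ 0.0053 -0.0003  0.0514] rows>= 1.2
turn [-0.001  0.004 -0.008]
[237.65177819 255.36544829]
```

View pics/p9.png

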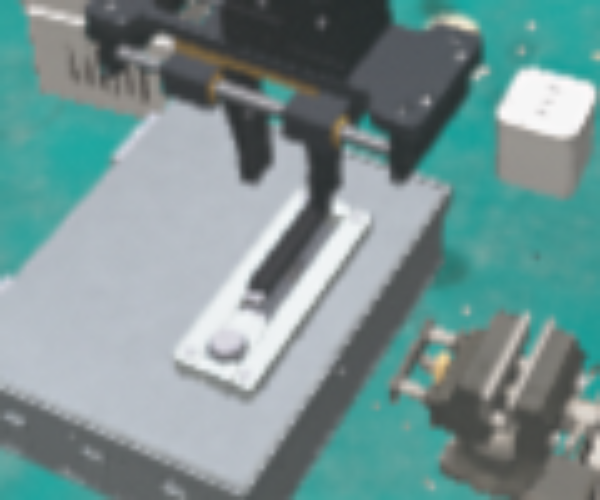

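The handle has popped out: the bar stands proud between crop (260,280) and (320,215), with the fingers behind it at (252,175) and (322,205). I descend and pinch.

```bash
python3 -m jog '[[0.003,0,0.01,0,0,0,0.04],[0,0,0.015,0,0,0,0.04],[0,0,0.01,0,0,0,0.04],[0,0,0,0,0,0,0.04]]'
python3 -m jog '[[0,0,0.006,0,0,0,0.04],[0,0,0.005,0,0,0,0.04],[0,0,0.003,0,0,0,0.04],[0,0,0,0,0,0,0.04]]'
python3 -m jog '[[0,0,0,0,0,0,0],[0,0,0,0,0,0,0],[0,0,0,0,0,0,0],[0,0,0,0,0,0,0],[0,0,0,0,0,0,0]]' 15
```

```text
time_s: 16.05
tool_pos: [0.4489, 0.2003, 0.0721]
tool_rot: [-179.7, -0.0, 87.4]
force: [-0.6, -0.7, 0.2]
grip_width: 0.0401
grasp_force: 0.0
time_s: 16.38
tool_pos: [0.4509, 0.1996, 0.0602]
tool_rot: [-179.9, 0.0, 87.3]
force: [-0.8, -0.2, -0.2]
grip_width: 0.0397
grasp_force: 0.0
time_s: 16.8
tool_pos: [0.4514, 0.1995, 0.0609]
tool_rot: [180.0, 0.0, 87.2]
force: [-1.5, 0.5, 1.1]
grip_width: 0.0147
grasp_force: 1.3
```

```bash
python3 -m jog '[[0,0,0,0,0,0,0],[-0.0025,0,0,0,0,0,0],[0,0,0,0,0,0.1,0],[0,0,0,0,0,0.12,0],[0,0,0,0,0,0.12,0],[0,0,0,0,0,0.12,0],[0,0,0,0,0,0.12,0]]' 20
python3 -m jog '[[0,0,0,0,0,0.12,0],[0,0,0,0,0,0.12,0],[0,0,0,0,0,0.12,0],[0,0,0,0,0,0.12,0],[0,0,0,0,0,0.12,0],[0,0,0,0,0,0.12,0],[0,0,0,0,0,0.12,0],[0,0,0,0,0,0.08,0],[0,0,0,0,0,0,0],[0,0,0,0,0,0,0]]'
python3 -c "
from h import *
to((.4514,.197,.0606),-2.6);print(env.get_obs()['qpos'].round(1),env.get_obs()['wrist_torque'].round(2))"
```

```text
time_s: 17.38
tool_pos: [0.4525, 0.1989, 0.0611]
tool_rot: [180.0, -0.3, 53.7]
force: [3.8, 3.6, -4.2]
grip_width: 0.0139
grasp_force: 20.0
time_s: 18.22
tool_pos: [0.4535, 0.1968, 0.0611]
tool_rot: [-180.0, -0.3, 1.3]
force: [4.6, 0.3, -4.3]
grip_width: 0.0134
grasp_force: 20.0
t 18.22 pos [0.4535 0.1968 0.0611] rot [-180.    -0.3    1.3] F [ 4.6  0.3 -4.3] w 0.0134 gf 20.0
shift [-0.0021 -0.0002  0.0004] rows>= 0.1
turn [-0.001 -0.005  0.067]
[  17.5   10.4  -47.1  113.     8.9   59.9 -122.4] [ 0.14 -1.17 -0.01]
```

Latch is turned by about 1.5 rad. I start lifting along the hinge arc with a firm pinch.

```bash
python3 -m jog '[[0,0,0,0,0,0,0],[0.002,0,-0.007,0,0,0,0],[0.002,0,-0.007,0,0,0,0],[0.0026,0,-0.0067,0,0,0,0],[0.0027,0,-0.0067,0,0,0,0],[0,0,0,0,0,0,0]]' 40
python3 -c "
from h import *
to((.4535,.1968,.0611))"
```

```text
time_s: 18.72
tool_pos: [0.4614, 0.1965, 0.0878]
tool_rot: [-180.0, -0.1, 1.3]
force: [4.0, -0.3, -4.4]
grip_width: 0.0133
grasp_force: 40.0
t 18.72 pos [0.4614 0.1965 0.0878] rot [-1.8e+02 -1.0e-01  1.3e+00] F [ 4.  -0.3 -4.4] w 0.0133 gf 40.0
shift [-0.0079 -0.0005  0.0267] rows>= 0.6
```

```bash
python3 -m jog '[[0.0033,0,-0.0064,0,0,0,0],[0.0034,0,-0.0063,0,0,0,0],[0.004,0,-0.006,0,0,0,0],[0.004,0,-0.006,0,0,0,0],[0.0045,0,-0.0056,0,0,0,0],[0.0046,0,-0.0056,0,0,0,0],[0.005,0,-0.0051,0,0,0,0],[0.005,0,-0.0051,0,0,0,0],[0,0,0,0,0,0,0]]'
```

```text
time_s: 19.47
tool_pos: [0.4938, 0.1955, 0.1347]
tool_rot: [179.8, 0.2, 1.2]
force: [-3.7, -7.4, -4.9]
grip_width: 0.0132
grasp_force: 40.0
```

```bash
python3 -m jog '[[0.0055,0.001,-0.0046,0,0,0,0],[0.0056,0.001,-0.0045,0,0,0,0],[0.006,0.0005,-0.004,0,0,0,0],[0.006,0.0005,-0.004,0,0,0,0],[0.0063,0.0005,-0.0034,0,0,0,0],[0.0064,0.0005,-0.0034,0,0,0,0],[0.0066,0.0005,-0.0027,0,0,0,0],[0.0067,0.0005,-0.0027,0,0,0,0],[0,0,0,0,0,0,0]]'
```

```text
time_s: 20.22
tool_pos: [0.5429, 0.1935, 0.1651]
tool_rot: [179.9, 0.2, 1.3]
force: [-5.6, -5.3, 1.3]
grip_width: 0.0127
grasp_force: 39.9
```

```bash
python3 -m jog '[[0.0069,0.0005,-0.0021,0,0,0,0],[0.0069,0.0005,-0.0021,0,0,0,0],[0.007,0.0005,-0.0014,0,0,0,0],[0.0071,0.0005,-0.0013,0,0,0,0],[0,0,0,0,0,0,0]]'
python3 -m jog '[[0.0071,0.0005,-0.0006,0,0,0,0],[0.0072,0.0005,-0.0006,0,0,0,0],[0.0072,0.0005,0,0,0,0,0],[0.0072,0.0005,0,0,0,0,0],[0,0,0,0,0,0,0]]'
```

```text
time_s: 20.63
tool_pos: [0.5718, 0.1923, 0.1729]
tool_rot: [179.9, 0.1, 1.2]
force: [-5.5, -5.5, 3.1]
grip_width: 0.0128
grasp_force: 39.9
time_s: 21.05
tool_pos: [0.6018, 0.1912, 0.175]
tool_rot: [-180.0, -0.1, 1.2]
force: [-3.6, -4.5, 4.4]
grip_width: 0.0118
grasp_force: 39.9
```

```bash
python3 -m jog '[[0.0071,0.0005,0.0008,0,0,0,0],[0.0072,0.0005,0.0008,0,0,0,0],[0,0,0,0,0,0,0]]'
python3 - <<'E'
from h import *
to((.616,.19,.175))
im=env.read_camera("scene");cv2.imwrite("pics/p10.png",im)
a=im[150:330,130:310];b=env.read_camera("top")[100:280,90:270]
cv2.imwrite("pics/p10.png",np.hstack([cv2.resize(a,(390,390)),cv2.resize(b,(390,390))]))
E
```

```text
time_s: 21.3
tool_pos: [0.6166, 0.1907, 0.1738]
tool_rot: [-180.0, -0.2, 1.2]
force: [-2.3, -3.8, 4.8]
grip_width: 0.0113
grasp_force: 39.7
t 21.3 pos [0.6166 0.1907 0.1738] rot [-180.    -0.2    1.2] F [-2.3 -3.8  4.8] w 0.0113 gf 39.7
shift [-0.0006  0.0007 -0.0012] rows>= 0.0
```

View pics/p10.png

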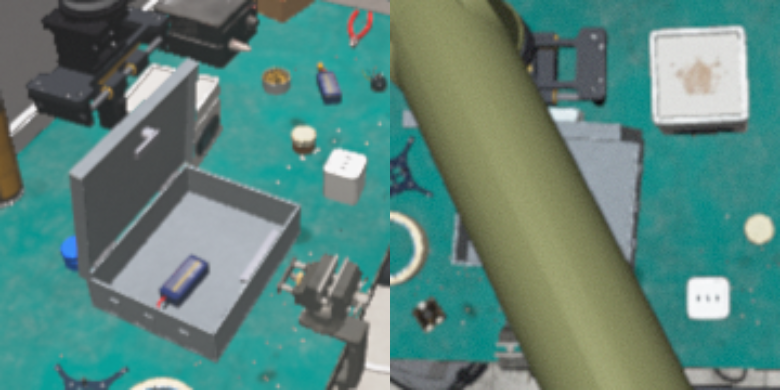

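The lid stands upright, and the stored pack (crop 185,278), jar (303,138), tin (276,80), motor and loose pack (328,82) are undisturbed. I release, rise above the lid and go to the pack.

```bash
python3 -m jog '[[0,0,0,0,0,0,0.05],[0,0,0,0,0,0,0.05],[0,0,0,0,0,0,0.05],[0,0,0,0,0,0,0.05],[0,0,-0.015,0,0,0,0.05],[0,0,-0.03,0,0,0,0.05],[0,0,-0.035,0,0,0,0.05],[0,0,-0.03,0,0,0,0.05]]' 15
python3 -c "
from h import *
to((.484,-.216,.2),-54)"
```

```text
time_s: 22.07
tool_pos: [0.614, 0.1916, 0.2816]
tool_rot: [-179.9, 0.0, 1.4]
force: [1.2, 1.2, -0.2]
grip_width: 0.0486
grasp_force: 0.0
t 22.07 pos [0.614  0.1916 0.2816] rot [-179.9    0.     1.4] F [ 1.2  1.2 -0.2] w 0.0486 gf 0.0
shift [-0.1397  0.4045  0.0812] rows>= 9.7
turn [-0.001  0.001  0.966]
```

```bash
python3 -m jog '[[0,0.02,0,0,0,0,0.05],[-0.012,0.037,0,0,0,0,0.05],[-0.013,0.038,0,0,0,0,0.05],[-0.013,0.038,0,0,0,0,0.05],[-0.013,0.038,0,0,0,0,0.05],[-0.013,0.038,0,0,0,0,0.05],[-0.013,0.038,0,0,0,0,0.05],[-0.013,0.038,0,0,0,0,0.05],[-0.013,0.038,0,0,0,0,0.05],[-0.013,0.038,0,0,0,0,0.05],[-0.013,0.038,0,0,0,0,0.05],[-0.01,0.005,0,0,0,0,0.05]]'
python3 -m jog '[[0,0,0.01,0,0,0.12,0.065],[0,0,0.01,0,0,0.12,0.065],[0,0,0.01,0,0,0.12,0.065],[0,0,0.01,0,0,0.12,0.065],[0,0,0.01,0,0,0.12,0.065],[0,0,0.01,0,0,0.12,0.065],[0,0,0.01,0,0,0.12,0.065],[0,0,0.01,0,0,0.12,0.065],[0,0,0,0,0,0,0.065]]'
python3 - <<'E'
from h import *
to((.484,-.216,.1),-54)
im=env.read_camera("scene");hs=cv2.cvtColor(im,cv2.COLOR_BGR2HSV).astype(int);H,S,V=[hs[...,i] for i in range(3)]
m=(H>105)&(H<135)&(S>50)&(V<190)
for nm,(x0,x1,y0,y1),z in(("loose",(262,300,170,205),.022),("stored",(190,250,255,300),.026)):
    c=cv2.findContours(m[y0:y1,x0:x1].astype(np.uint8),0,1)[0];c=max(c,key=cv2.contourArea)[:,0]+[x0,y0]
    W=np.array([pl("scene",*p,z)[:2] for p in c]);r=cv2.minAreaRect((W*1000).astype(np.float32));print(nm,len(c),c.min(0),c.max(0),r)
im=env.read_camera("top");hs=cv2.cvtColor(im,cv2.COLOR_BGR2HSV).astype(int);H,S,V=[hs[...,i] for i in range(3)]
m=(H>105)&(H<135)&(S>30)
x0,x1,y0,y1=110,215,150,240
for c in cv2.findContours(m[y0:y1,x0:x1].astype(np.uint8),0,1)[0]:
    if cv2.contourArea(c)<60:continue
    c=c[:,0]+[x0,y0];W=np.array([pl("top",*p,.026)[:2] for p in c]);print("top stored",cv2.minAreaRect((W*1000).astype(np.float32)))
y=((H>18)&(H<34)&(S>130)&(V>140))
print("yellow",[(c[1],pl("top",*c[1],.012).round(3)) for c in comps(y[y0:y1,x0:x1],(x0,y0),amin=2)])
E
```

```text
time_s: 23.07
tool_pos: [0.482, -0.2245, 0.2792]
tool_rot: [179.9, 0.1, 0.7]
force: [-0.9, -1.3, -1.1]
grip_width: 0.0496
grasp_force: 0.0
time_s: 23.82
tool_pos: [0.4836, -0.2149, 0.1978]
tool_rot: [179.9, 0.2, -53.8]
force: [-0.1, -1.2, -0.5]
grip_width: 0.0652
grasp_force: 0.0
t 23.82 pos [ 0.4836 -0.2149  0.1978] rot [179.9   0.2 -53.8] F [-0.1 -1.2 -0.5] w 0.0652 gf 0.0
shift [0.0014 0.0002 0.0978] rows>= 2.3
turn [0.001 0.004 0.003]
loose 42 [277 183] [286 196] ((480.2762451171875, -206.16650390625), (29.910587310791016, 81.63667297363281), 33.395145416259766)
stored 90 [204 268] [225 290] ((494.5758361816406, 254.263916015625), (75.04818725585938, 36.36757278442383), 82.17129516601562)
top stored ((500.9623718261719, 243.332275390625), (77.71369171142578, 36.61824035644531), 84.37458801269531)
yellow [((np.float64(130.5), np.float64(189.5)), array([0.506, 0.311, 0.012]))]
```

The stored pack really lies with its brick at about (0.498, 0.248), along the case's y axis. The case's −y half is free, so the loose pack goes there at case y ≈ −0.055, along x. Now I descend on the loose pack.

```bash
python3 -m jog '[[0.001,0,0.03,0,0,0,0.06],[0,0,0.04,0,0,0,0.06],[0,0,0.04,0,0,0,0.06],[0,0,0.04,0,0,0,0.06],[0,0,0.025,0,0,0,0.06],[0,0,0.01,0,0,0,0.06],[0,0,0,0,0,0,0.06],[0,0,0,0,0,0,0.06]]'
python3 -c "
from h import *
to((.484,-.216,.0),-54)"
```

```text
time_s: 24.58
tool_pos: [0.4866, -0.2173, 0.0164]
tool_rot: [-179.9, -0.1, -53.6]
force: [-0.3, 0.4, 0.0]
grip_width: 0.0599
grasp_force: 0.0
t 24.58 pos [ 0.4866 -0.2173  0.0164] rot [-1.799e+02 -1.000e-01 -5.360e+01] F [-0.3  0.4  0. ] w 0.0599 gf 0.0
shift [-0.0026  0.0013  0.0163] rows>= 0.4
turn [-0.001 -0.001  0.007]
```

```bash
python3 -m jog '[[-0.002,0.001,0.008,0,0,0,0.06],[0,0,0.008,0,0,0,0.06],[0,0,0.006,0,0,0,0.06],[0,0,0,0,0,0,0.06],[0,0,0,0,0,0,0.06]]'
python3 -m jog '[[0,0,0.003,0,0,0,0.06],[0,0,0.003,0,0,0,0.06],[0,0,0,0,0,0,0.06]]'
```

```text
time_s: 25.0
tool_pos: [0.4831, -0.216, -0.0071]
tool_rot: [180.0, 0.0, -53.7]
force: [-0.4, 1.0, 0.9]
grip_width: 0.06
grasp_force: 0.0
time_s: 25.25
tool_pos: [0.483, -0.216, -0.0134]
tool_rot: [180.0, 0.0, -53.7]
force: [0.2, -0.3, -0.3]
grip_width: 0.06
grasp_force: 0.0
```

```bash
python3 -m jog '[[0,0,0.003,0,0,0,0.06],[0,0,0,0,0,0,0.06]]'
python3 -m jog '[[0,0,0,0,0,0,0.02],[0,0,0,0,0,0,0.02],[0,0,0,0,0,0,0.02],[0,0,0,0,0,0,0.02],[0,0,0,0,0,0,0.02],[0,0,0,0,0,0,0.02],[0,0,0,0,0,0,0.02]]' 15
```

```text
time_s: 25.42
tool_pos: [0.483, -0.216, -0.0164]
tool_rot: [180.0, 0.0, -53.7]
force: [-0.7, 0.4, -0.4]
grip_width: 0.0603
grasp_force: 0.0
time_s: 26.0
tool_pos: [0.4833, -0.2161, -0.0159]
tool_rot: [180.0, -0.0, -53.7]
force: [-0.1, -0.7, 0.8]
grip_width: 0.0312
grasp_force: 14.7
```

```bash
python3 -m jog '[[0,0,-0.01,0,0,0,0.02],[0,0,-0.02,0,0,0,0.02],[0,0,-0.025,0,0,0,0.02],[0,0,-0.025,0,0,-0.05,0.02],[0,0,-0.025,0,0,-0.1,0.02],[0,0,-0.025,0,0,-0.1,0.02],[0,0,-0.015,0,0,-0.12,0.02],[0,0,0,0,0,-0.12,0.02],[0,0,0,0,0,-0.12,0.02],[0,0,0,0,0,-0.12,0.02],[0,0,0,0,0,-0.1,0.02],[0,0,0,0,0,-0.06,0.02]]' 25
python3 -m jog '[[0,0,0,0,0,0,0.02],[0,0,0,0,0,0,0.02]]'
python3 -c "
from h import *
to((.4795,.1548,.13),-2.6)"
```

```text
time_s: 27.0
tool_pos: [0.4831, -0.2159, 0.1297]
tool_rot: [180.0, -0.0, -2.4]
force: [-0.2, 0.2, -0.5]
grip_width: 0.0308
grasp_force: 24.6
time_s: 27.17
tool_pos: [0.4832, -0.2161, 0.1294]
tool_rot: [180.0, -0.0, -2.8]
force: [0.3, 0.2, -0.9]
grip_width: 0.0306
grasp_force: 24.6
t 27.17 pos [ 0.4832 -0.2161  0.1294] rot [180.   -0.   -2.8] F [ 0.3  0.2 -0.9] w 0.0306 gf 24.6
shift [-0.0219 -0.3702 -0.0007] rows>= 8.9
turn [ 0.    -0.    -0.004]
```

```bash
python3 -m jog '[[-0.001,-0.015,0,0,0,0,0.02],[-0.002,-0.03,0,0,0,0,0.02],[-0.002,-0.035,0,0,0,0,0.02],[-0.002,-0.036,0,0,0,0,0.02],[-0.002,-0.036,0,0,0,0,0.02],[-0.002,-0.036,0,0,0,0,0.02],[-0.002,-0.036,0,0,0,0,0.02],[-0.002,-0.036,0,0,0,0,0.02],[-0.002,-0.036,0,0,0,0,0.02],[-0.002,-0.036,0,0,0,0,0.02],[-0.002,-0.026,0,0,0,0,0.02],[-0.001,-0.012,0,0,0,0,0.02]]'
python3 -m jog '[[0,0,0,0,0,0,0.02],[0,0,0,0,0,0,0.02]]'
python3 - <<'E'
from h import *
to((.4795,.1548,.02),-2.6)
im=env.read_camera("scene");hs=cv2.cvtColor(im,cv2.COLOR_BGR2HSV).astype(int);H,S,V=[hs[...,i] for i in range(3)]
m=(H>105)&(H<135)&(S>50)&(V<190)
zb=env.get_obs()["tool_pos"][2]+.016+.022
p=px("scene",(.4795,.1548,zb)).astype(int);print(p)
x0,x1,y0,y1=p[0]-35,p[0]+35,p[1]-30,p[1]+30
c=max(cv2.findContours(m[y0:y1,x0:x1].astype(np.uint8),0,1)[0],key=cv2.contourArea)[:,0]+[x0,y0]
W=np.array([pl("scene",*q,zb)[:2] for q in c]);print(len(c),c.min(0),c.max(0),cv2.minAreaRect((W*1000).astype(np.float32)))
y=((H>18)&(H<34)&(S>130)&(V>140));print("yellow",[(q[1],pl("scene",*q[1],zb-.01).round(3)) for q in comps(y[y0:y1,x0:x1],(x0,y0),amin=2)])
E
```

```text
time_s: 28.17
tool_pos: [0.477, 0.1607, 0.1296]
tool_rot: [-179.9, -0.0, -2.4]
force: [0.4, 1.3, -0.4]
grip_width: 0.031
grasp_force: 24.6
time_s: 28.33
tool_pos: [0.4779, 0.1554, 0.129]
tool_rot: [180.0, 0.0, -2.6]
force: [-0.3, -1.2, -0.6]
grip_width: 0.0309
grasp_force: 24.6
t 28.33 pos [0.4779 0.1554 0.129 ] rot [180.    0.   -2.6] F [-0.3 -1.2 -0.6] w 0.0309 gf 24.6
shift [0.0016 0.0005 0.109 ] rows>= 2.6
turn [0.001 0.    0.   ]
[233 219]
40 [234 220] [246 231] ((454.1026611328125, 168.43621826171875), (31.971553802490234, 42.888221740722656), 26.01321029663086)
yellow []
```

```bash
python3 -m jog '[[0.001,0,0.015,0,0,0,0.02],[0,0,0.025,0,0,0,0.02],[0,0,0.03,0,0,0,0.02],[0,0,0.025,0,0,0,0.02],[0,0,0.015,0,0,0,0.02],[0,0,0.01,0,0,0,0.02],[0,0,0,0,0,0,0.02],[0,0,0,0,0,0,0.02]]'
python3 -m jog '[[0,0,0.006,0,0,0,0.02],[0,0,0.005,0,0,0,0.02],[0,0,0.003,0,0,0,0.02],[0,0,0,0,0,0,0.02],[0,0,0,0,0,0,0.02]]'
```

```text
time_s: 29.05
tool_pos: [0.48, 0.1536, 0.0092]
tool_rot: [180.0, 0.0, -2.8]
force: [-0.6, -0.2, -1.0]
grip_width: 0.0311
grasp_force: 24.6
time_s: 29.47
tool_pos: [0.4798, 0.1545, -0.0049]
tool_rot: [180.0, 0.0, -2.7]
force: [-0.3, -0.9, -0.9]
grip_width: 0.031
grasp_force: 24.6
```

```bash
python3 -m jog '[[0,0,0.003,0,0,0,0.02],[0,0,0.002,0,0,0,0.02],[0,0,0,0,0,0,0.02]]'
python3 -m jog '[[0,0,0.0015,0,0,0,0.02],[0,0,0,0,0,0,0.02]]'
python3 -m jog '[[0,0,0.0015,0,0,0,0.02],[0,0,0,0,0,0,0.02]]'
```

```text
time_s: 29.72
tool_pos: [0.4795, 0.1544, -0.0104]
tool_rot: [180.0, 0.0, -2.7]
force: [0.2, 0.1, -1.4]
grip_width: 0.0306
grasp_force: 24.6
time_s: 29.88
tool_pos: [0.4796, 0.1545, -0.0117]
tool_rot: [180.0, 0.0, -2.7]
force: [-0.5, -0.4, -1.6]
grip_width: 0.0309
grasp_force: 24.6
time_s: 30.05
tool_pos: [0.4798, 0.1545, -0.0119]
tool_rot: [179.9, 0.0, -2.7]
force: [-5.1, -1.8, 9.3]
grip_width: 0.0312
grasp_force: 24.7
```

Floor contact came at the predicted height. I release and withdraw.

```bash
python3 -m jog '[[0,0,-0.0005,0,0,0,0.048],[0,0,0,0,0,0,0.048],[0,0,0,0,0,0,0.048],[0,0,0,0,0,0,0.048],[0,0,-0.01,0,0,0,0.048],[0,0,-0.025,0,0,0,0.048],[0,0,-0.035,0,0,0,0.048],[0,0,-0.035,0,0,0,0.048],[0,0,-0.035,0,0,0,0.048],[0,0,-0.035,0,0,0,0.048],[0,0,-0.02,0,0,0,0.048]]'
python3 -m jog '[[0,0.03,0,0,0,0,0.048],[0,0.04,0,0,0,0,0.048],[0,0.04,0,0,0,0,0.048],[0,0.04,0,0,0,0,0.048],[0,0.04,0,0,0,0,0.048],[0,0.04,0,0,0,0,0.048],[0,0.04,0,0,0,0,0.048],[0,0.04,0,0,0,0,0.048],[0,0.02,0,0,0,0,0.048],[0,0,0,0,0,0,0.048]]'
python3 - <<'E'
from h import *
to((.48,-.2,.2))
Ms={}
for n in("top","scene"):
    im=env.read_camera(n);cv2.imwrite(f"pics/end_{n}.png",im)
    hs=cv2.cvtColor(im,cv2.COLOR_BGR2HSV).astype(int);H,S,V=[hs[...,i] for i in range(3)]
    x0,x1,y0,y1=(110,215,150,240) if n=="top" else (160,285,220,310)
    m=(H>105)&(H<135)&(S>(35 if n=="top" else 50))&(V<190)
    for c in cv2.findContours(m[y0:y1,x0:x1].astype(np.uint8),0,1)[0]:
        if cv2.contourArea(c)<40:continue
        c=c[:,0]+[x0,y0];W=np.array([pl(n,*q,.026)[:2] for q in c]);r=cv2.minAreaRect((W*1000).astype(np.float32));print(n,np.round(r[0]),np.round(r[1]),round(r[2]))
    y=((H>18)&(H<34)&(S>110)&(V>130));print("yellow",[pl(n,*q[1],.012).round(3) for q in comps(y[y0:y1,x0:x1],(x0,y0),amin=2)])
    p=px(n,(.469,-.069,.03)).astype(int);j=(H>12)&(H<36)&(S>18)&(V>165);print("jar",[(q[0],q[2],pl(n,*q[1],.03).round(3)) for q in comps(j[p[1]-15:p[1]+15,p[0]-15:p[0]+15],p-15)])
E
```

```text
time_s: 30.97
tool_pos: [0.4812, 0.1556, 0.1871]
tool_rot: [-180.0, -0.3, -2.7]
force: [1.0, -0.1, -0.3]
grip_width: 0.0481
grasp_force: 0.0
time_s: 31.8
tool_pos: [0.4628, -0.1811, 0.1828]
tool_rot: [179.9, 0.0, -3.2]
force: [0.2, -0.3, 0.2]
grip_width: 0.048
grasp_force: 0.0
t 31.8 pos [ 0.4628 -0.1811  0.1828] rot [179.9   0.   -3.2] F [ 0.2 -0.3  0.2] w 0.048 gf 0.0
shift [ 0.0182  0.0179 -0.0172] rows>= 0.4
top [483. 153.] [35. 73.] 84
top [501. 245.] [74. 34.] 82
yellow [array([0.543, 0.153, 0.012]), array([0.508, 0.311, 0.012])]
jar [(104, (np.float64(11.0), np.float64(12.0)), array([ 0.468, -0.069,  0.03 ]))]
scene [495. 254.] [75. 36.] 83
scene [476. 164.] [38. 74.] 86
yellow [array([0.542, 0.153, 0.012])]
jar [(51, (np.float64(6.0), np.float64(10.0)), array([ 0.464, -0.062,  0.03 ]))]
```

The pack lies in the case, flat and at the expected spot; the jar stands at (0.468, −0.069). I check the lid angle numerically.

```bash
python3 - <<'E'
from h import *
im=cv2.imread("pics/end_top.png");hs=cv2.cvtColor(im,cv2.COLOR_BGR2HSV).astype(int)
o=np.array([.4985,.209]);x=np.array([.999,-.0454]);y=np.array([.0454,.999])
def w(a,b,z):p=o+a*x+b*y;return(p[0],p[1],z)
for b in(-.08,.09):
    u,_=px("top",w(.0925,b,.2));u=int(round(u))
    print("col",u,[(v,hs[v,u].tolist()) for v in range(144,172,2)])
    for t in(1.1,1.25,1.4,1.5,1.6):
        i=px("top",w(.0925-.185*np.cos(t),b,.058+.185*np.sin(t)));e=px("top",w(.0925-.185*np.cos(t)+.006*np.sin(t),b,.058+.185*np.sin(t)+.006*np.cos(t)));print(t,i.round(1),e.round(1))
E
```

```text
col 184 [(144, [87, 141, 136]), (146, [89, 156, 131]), (148, [88, 152, 138]), (150, [88, 158, 134]), (152, [89, 159, 130]), (154, [88, 140, 133]), (156, [90, 71, 148]), (158, [104, 26, 170]), (160, [107, 27, 169]), (162, [101, 25, 174]), (164, [104, 26, 169]), (166, [106, 29, 168]), (168, [100, 32, 167]), (170, [103, 29, 166])]
1.1 [179.  184.6] [179.  182.3]
1.25 [179.1 173.4] [179.2 170.9]
1.4 [179.6 161.8] [179.7 159.3]
1.5 [180.1 154. ] [180.3 151.4]
1.6 [180.8 146.2] [181.  143.8]
col 116 [(144, [89, 128, 135]), (146, [88, 134, 133]), (148, [89, 152, 129]), (150, [88, 157, 127]), (152, [94, 40, 148]), (154, [104, 29, 170]), (156, [104, 29, 169]), (158, [107, 27, 169]), (160, [89, 112, 118]), (162, [89, 126, 140]), (164, [88, 127, 141]), (166, [89, 152, 136]), (168, [88, 174, 133]), (170, [88, 158, 140])]
1.1 [108.6 179.6] [108.4 177.3]
1.25 [108.1 168.4] [108.1 165.9]
1.4 [108.2 156.8] [108.3 154.3]
1.5 [108.7 149. ] [108.9 146.5]
1.6 [109.5 141.3] [109.7 138.8]
```

The lid stands at about 1.45 rad, so everything is in place.

```bash
python3 -c "
from cell import env
print(env.sign_off())"
```

```text
the job is handed in; nothing more can be done
None
```

I handed the job in at about 32 s: the jar stands on the bench, the lid is open at about 1.45 rad by camera, and the pack lies flat on the case floor; `sign_off` returned no verdict.

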